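# Put the rheometer's flat plates away in their nests

### The arm

A 6-joint arm with a two-finger parallel gripper is mounted at the origin on the work surface. World frame = base frame: x ahead of the robot, y to its left, z up, the work surface at z = 0. Lengths are in m, angles in rad, forces in N, time in s.
With the tool pointing down it reaches from about 0.225 to 0.875 m from the base axis. Payload 3.4 kg.
Tool frame: the origin (TCP) lies between the finger pads; the fingertips stand 14 mm ahead of it and the grasp point (between the pads) lies 5 mm behind it; z points along the fingers, y is the line along which they close (so a half turn about z gives the same grasp; the last joint's range is limited). The gripper opens to 85 mm and grips with 20 to 120 N. Pads are 22 mm wide; open, the fingers measure 114 mm over their backs; the gripper's body (76 mm by 85 mm) begins 54 mm behind the grasp point. The pads swing forward as they close: fully open they stand 13 mm farther back than shut.
Start: joints at [1.16, 0.276, 1.505, -0, 1.361, -0.121], TCP at [0.164, 0.551, 0.245] pointing down, gripper open.
Joint ranges: [-2.89, 2.89], [-0.75, 2.08], [0.22, 2.7], [-1.18, 4.32], [0.11, 2.71], [-2.7, 2.7]. Speed limits (rad/s): [2.57, 2.57, 3.14, 3.14, 3.14, 3.14].

### API

Orientations are given as a 3x3 rotation matrix whose columns are the frame's x, y, z axes.
In Python, from station import robot gives the robot as it stands.
- The arm moves only by the tool send_rows, never from a script. Its arguments are lists of equal length, an entry for each row: "slide": the shift along the tool's x, y, z normalised to -1 to 1, where 1 is 0.1 m, a list of three; "twist": the turn about the tool's z normalised to -1 to 1, where 1 is 60 degrees. A call has 1 to 10 rows; each row shifts and turns the commanded pose from where the row before left it, along the tool's axes as they then stand; what a row does not reach is not made up. A row lasts 1/12 s, in which the tool goes at most 41.7 mm and 7.16 degrees, less where a joint would pass 70% of its speed; a pose out of reach is approached as far as the arm can. A call with a number of a shift or a turn outside -1 to 1 is refused whole. A call with a gripper value outside its range is refused whole. "jaw" is the opening, from -1 (shut) to 1 (fully open), set as the call begins (left out, the last holds). The fingers move at their own pace and stop on an object; the grip force is fixed at half the most. Time passes only in rows, so rows that do not move let the fingers close. It gives the time, the measured TCP pose, the force, the opening and the grip force at its end, in the units of the state.
- robot.get_obs(): the state, without advancing time (a new reading comes with each control period).
- robot.get_image(name): name is "scene" or "top" or "wrist"; returns the picture (480x640x3 uint8, red, green, blue); there is no depth.
- robot.camera_params(name): a dict with "mtx" (3x3 intrinsics, pixels), "pose" (4x4, takes a point from camera to world coordinates). Camera axes: x right, y down, z forward; pixel columns grow to the right and rows downward; lengths in m; the calibration is good to about 2 mm. The wrist camera is an equidistant fisheye: a pixel r from the principal point sees the ray r / f radians off the axis. A picture is of the moment at which its call begins: read the wrist's pose just before it. camera_params takes no time and is no camera call; for the wrist camera it gives the pose at the moment of the call.
- robot.finish_job(): hands the job in; it is judged then, once.
Trained networks look in the newest picture that a camera, given by its name, has taken for a name from the list of things; names that differ only in an ending like _2 or _b are one class to them, and where a whole thing is asked for, a point or a joint stands for the part that bears it (a point fixed in the world has none). Each returns a list of dicts, best first, with "confidence" (0 to 1); they miss things now and then, are a little off and sometimes report something else, mostly with a low value. They report only what shows in the picture. A call takes as long as a camera call. They do not tell look-alikes from the thing itself.
- robot.find_in(camera, label): "bbox" ([left, top, width, height] in pixels, round what is visible of it).
- robot.masks_of(camera, label): "pixels" (480x640 bool, what is visible of it) and "bbox" ([left, top, width, height] in pixels, round what is visible of it).
The state is a dict: "t": time; "joints": joint angles; "dq": joint speeds; "effort": joint torques, N m; "eef_pos": TCP position; "tcp_rot": TCP orientation; "force": force on the tool from outside, world axes, zero at the start; "wrist_torque": the same for the moment, N m; "finger_gap": finger opening in m; "grip_force": force on a finger pad.
Only numpy, scipy, OpenCV 4.12 (cv2) and the standard library are available. Lean on these libraries where they do the work, as an engineer would, in place of code of your own. Each camera call takes 0.05 s, during which the arm holds its last target. There are 200 camera calls.

### The job

Put the four flat measuring plates away, one after another, each flat in the grey storage nest of its own size: the largest plate in the largest nest, and so on down to the smallest. Set each one down gently, upright on its disc with its shaft up, and never drop it; leave the cylinder bob and the four-bladed vane standing where they are.

Things in the scene. Friction and masses are not known exactly. Their poses are not given: they have to be found in the camera images.
- plate_a: the smallest flat measuring plate of the rheometer, bright steel, loose, standing upright: a flat disc 22 mm in diameter and 6 mm thick lying face down, with an upright round shaft 14 mm in diameter rising from its centre to 66 mm above the disc's underside (a small hub, 19 mm wide, surrounds the shaft's foot up to 14 mm). Origin: centre of the disc's underside; z up along the shaft. About 0.05 to 0.15 kg.
- plate_b: the second smallest flat measuring plate of the rheometer, bright steel, loose, standing upright: a flat disc 39 mm in diameter and 6 mm thick lying face down, with an upright round shaft 14 mm in diameter rising from its centre to 66 mm above the disc's underside (a small hub, 19 mm wide, surrounds the shaft's foot up to 14 mm). Origin: centre of the disc's underside; z up along the shaft. About 0.05 to 0.15 kg.
- plate_c: the second largest flat measuring plate of the rheometer, bright steel, loose, standing upright: a flat disc 56 mm in diameter and 6 mm thick lying face down, with an upright round shaft 14 mm in diameter rising from its centre to 66 mm above the disc's underside (a small hub, 19 mm wide, surrounds the shaft's foot up to 14 mm). Origin: centre of the disc's underside; z up along the shaft. About 0.05 to 0.15 kg.
- plate_d: the largest flat measuring plate of the rheometer, bright steel, loose, standing upright: a flat disc 73 mm in diameter and 6 mm thick lying face down, with an upright round shaft 14 mm in diameter rising from its centre to 66 mm above the disc's underside (a small hub, 19 mm wide, surrounds the shaft's foot up to 14 mm). Origin: centre of the disc's underside; z up along the shaft. About 0.05 to 0.15 kg.
- nest_a: the smallest storage nest: a fixed grey plastic square block 50 x 50 mm, 14 mm high, with one round recess 38 mm in diameter and 10 mm deep (its floor is 4 mm above the bench) open at the top, lip slightly chamfered. Origin: centre of the block's underside, under the recess's centre; z up.
- nest_b: the second smallest storage nest: a fixed grey plastic square block 67 x 67 mm, 14 mm high, with one round recess 55 mm in diameter and 10 mm deep (its floor is 4 mm above the bench) open at the top, lip slightly chamfered. Origin: centre of the block's underside, under the recess's centre; z up.
- nest_c: the second largest storage nest: a fixed grey plastic square block 84 x 84 mm, 14 mm high, with one round recess 72 mm in diameter and 10 mm deep (its floor is 4 mm above the bench) open at the top, lip slightly chamfered. Origin: centre of the block's underside, under the recess's centre; z up.
- nest_d: the largest storage nest: a fixed grey plastic square block 101 x 101 mm, 14 mm high, with one round recess 89 mm in diameter and 10 mm deep (its floor is 4 mm above the bench) open at the top, lip slightly chamfered. Origin: centre of the block's underside, under the recess's centre; z up.
- bob: a cylinder bob, bright steel, loose, upright: a thick cylinder 32 mm in diameter and 50 mm tall with a short stub of the same 14 mm shaft on top, 66 mm tall in all. Not a flat plate; it stays. Origin: centre of its underside.
- vane: a vane rotor, bright steel, loose, upright: four thin blades forming a cross 44 mm wide and 36 mm tall, with the same 14 mm shaft on top, 66 mm tall in all. Not a flat plate; it stays. Origin: centre of its underside; x and y along the blades.
Things that resemble listed ones, but are neither listed nor needed, are in the scene too. Leave any green or pink look-alike of the plate_a alone.

How it is judged:
By the outcome, as a careful person would: the job done as asked, in the order asked, and still so for the second after the job is handed in, with the robot touching nothing.
It also fails if it takes over 104 s, if anything falls off the work surface, if the arm or the gripper's body presses on something with over 40 N, if the wrist force passes 120 N, or if a joint passes its speed limit or range.

## Working session

There is one attempt and no reset: what is moved stays moved. The work goes in short steps, Python scripts to look and compute and a tool call to move; the robot and the scene stay as the last step left them, time stands still between calls to the robot, and variables do not carry over. Pictures are saved under pics/ and viewed, at most 14 in all, crops included, and the job is handed in when it is done.

Besides the shell and the picture viewer there is one more tool, called after "Call:" in YAML: its name, and indented under it one key for each argument. send_rows: Moves the arm, as the interface text tells. Its arguments: {"type":"object","properties":{"slide":{"type":"array"},"twist":{"type":"array"},"jaw":{"type":"number"}},"required":["slide","twist"]}

```bash
mkdir -p pics; python3 - <<'E'
from station import robot
import cv2, numpy as np
for n in ("top","scene"):
    im=robot.get_image(n); cv2.imwrite(f"pics/{n}0.png",im[:,:,::-1])
    p=robot.camera_params(n); print(n,np.round(p["mtx"],1).tolist(),np.round(p["pose"],3).tolist())
    for l in ("plate_a","nest_a","bob","vane"):
        print(l,[(np.round(d["bbox"]).astype(int).tolist(),round(d["confidence"],2)) for d in robot.find_in(n,l)])
o=robot.get_obs(); print(o["t"],o["eef_pos"],np.round(o["tcp_rot"],2).tolist(),o["finger_gap"])
E
```

```text
top [[618.1, 0.0, 324.8], [0.0, 618.1, 233.2], [0.0, 0.0, 1.0]] [[-0.001, -0.992, 0.126, 0.382], [-1.0, 0.003, 0.013, -0.014], [-0.013, -0.126, -0.992, 1.148], [0.0, 0.0, 0.0, 1.0]]
plate_a [([159, 300, 29, 29], 0.91), ([454, 290, 36, 37], 0.78), ([452, 223, 15, 10], 0.64), ([476, 198, 18, 12], 0.6)]
nest_a [([234, 166, 29, 26], 0.98), ([153, 185, 40, 40], 0.92), ([228, 255, 52, 53], 0.89), ([298, 228, 58, 62], 0.79)]
bob []
vane [([308, 149, 27, 27], 0.59)]
scene [[436.4, 0.0, 320.4], [0.0, 436.4, 237.9], [0.0, 0.0, 1.0]] [[0.702, 0.504, -0.503, 0.845], [0.712, -0.508, 0.486, -0.33], [-0.011, -0.699, -0.715, 0.535], [0.0, 0.0, 0.0, 1.0]]
plate_a [([177, 389, 28, 39], 0.82), ([107, 284, 51, 54], 0.82), ([361, 125, 28, 36], 0.77), ([137, 364, 31, 40], 0.7), ([290, 334, 28, 44], 0.65), ([196, 339, 21, 36], 0.58)]
nest_a [([265, 220, 88, 59], 0.81), ([417, 234, 39, 35], 0.8), ([317, 176, 68, 51], 0.68), ([435, 175, 54, 41], 0.57)]
bob [([212, 251, 27, 38], 0.94)]
vane [([388, 281, 24, 46], 0.72)]
0.5 [0.16430601 0.55103033 0.24530096] [[-0.96, 0.29, 0.0], [0.29, 0.96, 0.0], [-0.0, 0.0, -1.0]] 0.08550599507594588
```

View pics/top0.png

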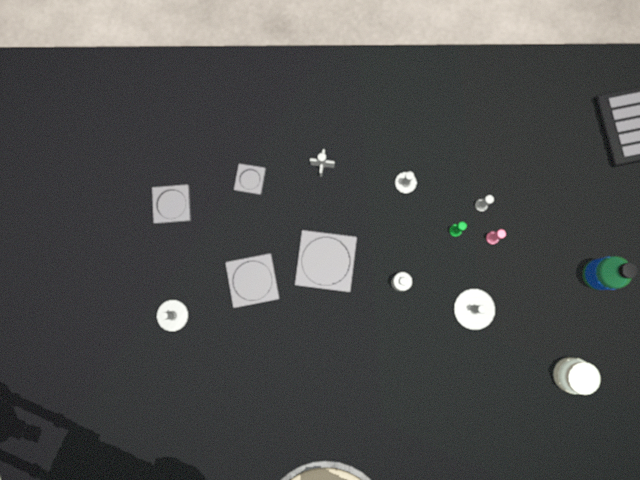

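View pics/scene0.png

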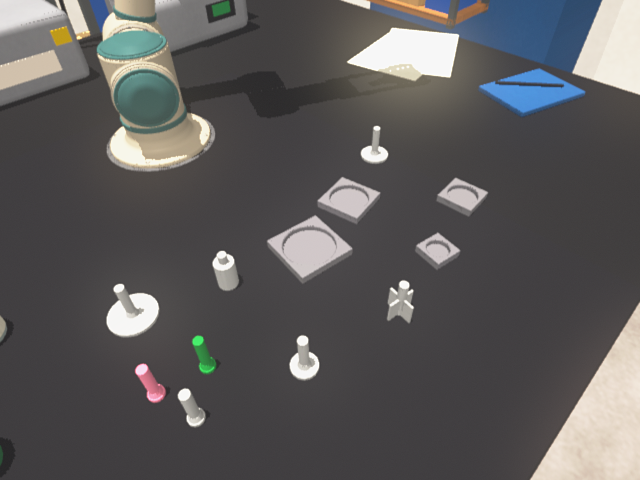

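The top view shows the plates at d (475,309), c (172,316) and b (405,182). The plate_a candidates are grey (482,204), green (457,229) and pink (495,237). Only the bright steel one at (482,204) fits, because the other two are the coloured look-alikes. Nests are at d (326,261), c (252,280), b (171,204) and a (250,179). The bob is at (402,281) and the vane at (321,161). I'll measure all of these and confirm the sizes.

```bash
cat > h.py <<'E'
from station import robot
import cv2, numpy as np
def to_world(n,uv,z):
    p=robot.camera_params(n);K=np.array(p["mtx"]);T=np.array(p["pose"])
    d=T[:3,:3]@np.linalg.solve(K,[uv[0],uv[1],1]); return T[:3,3]+d*(z-T[2,3])/d[2]
def proj(n,P):
    p=robot.camera_params(n);K=np.array(p["mtx"]);T=np.array(p["pose"])
    c=T[:3,:3].T@(np.array(P)-T[:3,3]); q=K@c; return q[:2]/q[2]
E
python3 - <<'E'
from h import *
im=robot.get_image("top"); 
g=im.min(2)
for nm,uv,thr,z in [("plate_d",(475,309),150,.006),("plate_c",(172,316),150,.006),("plate_b",(405,182),150,.006),("plate_a",(482,204),110,.006),("nest_d",(326,261),110,.014),("nest_c",(252,280),110,.014),("nest_b",(171,204),110,.014),("nest_a",(250,179),110,.014),("bob",(402,281),110,.05)]:
    n,L,st,c=cv2.connectedComponentsWithStats((g>thr).astype(np.uint8))
    w=L[uv[1]-6:uv[1]+7,uv[0]-6:uv[0]+7]; w=w[w>0]; i=np.bincount(w).argmax()
    pts=np.argwhere(L==i)[:,::-1].astype(np.float32)
    P=np.array([to_world("top",q,z)[:2] for q in pts],np.float32)*1000
    if nm[0]=="n": print(nm,*cv2.minAreaRect(P))
    else: print(nm,*cv2.minEnclosingCircle(P), P.mean(0), cv2.fitEllipse(cv2.convexHull(P)) if nm!="plate_a" else "")
# plate_a, top of the shaft and foot by hand in crop
c=cv2.resize(im[170:250,440:520],None,fx=7,fy=7,interpolation=cv2.INTER_CUBIC); cv2.imwrite("pics/cropa.png",c[:,:,::-1])
for uv in ((489,199.5),): print("a top",to_world("top",uv,.066))
print("vane",to_world("top",(322,157),.066),"green",to_world("top",(462,226),.066),"pink",to_world("top",(501,234),.066))
E
```

```text
plate_d (386.5137939453125, -272.3215637207031) 37.633644104003906 [ 386.25717 -272.3336 ] ((386.3669128417969, -272.296875), (74.02874755859375, 74.27481842041016), 30.493011474609375)
plate_c (375.38458251953125, 281.6453857421875) 28.987285614013672 [375.4895  281.37518] ((375.3451843261719, 281.5742492675781), (56.717525482177734, 57.17772674560547), 39.309974670410156)
plate_b (623.9223022460938, -151.86407470703125) 21.922847747802734 [ 623.12067 -151.53798] ((623.7305908203125, -151.5460662841797), (39.289405822753906, 43.00090026855469), 66.25496673583984)
plate_a (583.6083374023438, -297.91986083984375) 19.212047576904297 [ 582.94403 -297.34814] Traceback (most recent call last):
  File "<stdin>", line 8, in <module>
  File "h.py", line 4, in to_world
    p=robot.camera_params(n);K=np.array(p["mtx"]);T=np.array(p["pose"])
ValueError: time passes only in moves, steps and waits
```

```bash
cat > h.py <<'E'
from station import robot
import cv2, numpy as np
C={}
def cam(n):
    if n not in C:
        p=robot.camera_params(n);C[n]=(np.array(p["mtx"]),np.array(p["pose"]))
    return C[n]
def to_world(n,uv,z):
    K,T=cam(n); d=T[:3,:3]@np.linalg.solve(K,[uv[0],uv[1],1]); return T[:3,3]+d*(z-T[2,3])/d[2]
def proj(n,P):
    K,T=cam(n); c=T[:3,:3].T@(np.array(P)-T[:3,3]); q=K@c; return q[:2]/q[2]
E
python3 - <<'E'
from h import *
im=robot.get_image("top"); 
g=im.min(2)
n,L,st,c=cv2.connectedComponentsWithStats((g>110).astype(np.uint8))
for nm,uv,z in [("nest_d",(326,261),.014),("nest_c",(252,280),.014),("nest_b",(171,204),.014),("nest_a",(250,179),.014),("bob",(402,281),.05)]:
    w=L[uv[1]-6:uv[1]+7,uv[0]-6:uv[0]+7]; w=w[w>0]; i=np.bincount(w).argmax()
    pts=np.argwhere(L==i)[:,::-1].astype(np.float32)
    P=np.array([to_world("top",q,z)[:2] for q in pts],np.float32)*1000
    print(nm,np.round(P.mean(0)),*(cv2.minAreaRect(P) if nm[0]=="n" else cv2.minEnclosingCircle(P)))
c=cv2.resize(im[170:250,440:520],None,fx=7,fy=7,interpolation=cv2.INTER_CUBIC); cv2.imwrite("pics/cropa.png",c[:,:,::-1])
print("a top",to_world("top",(489,199.5),.066))
print("vane",to_world("top",(322,157),.066),"green",to_world("top",(462,226),.066),"pink",to_world("top",(501,234),.066))
o=robot.get_obs(); print(o["t"])
E
```

```text
nest_d [475.  -1.] (474.9483947753906, -0.8213081359863281) (103.88251495361328, 103.76925659179688) 82.67284393310547
nest_c [439. 134.] (439.3558044433594, 134.55844116210938) (86.89389038085938, 86.9813232421875) 11.182539939880371
nest_b [582. 288.] (582.29296875, 288.2608642578125) (69.72280883789062, 69.88692474365234) 4.435103893280029
nest_a [629. 142.] (629.3482666015625, 141.8467254638672) (52.53924560546875, 52.904571533203125) 80.50147247314453
bob [ 435. -137.] (435.2637634277344, -136.986572265625) 17.787582397460938
a top [ 0.5783661 -0.2911306  0.066    ]
vane [0.65674449 0.00462013 0.066     ] green [ 0.53113371 -0.24208308  0.066     ] pink [ 0.51673876 -0.3100399   0.066     ]
0.6
```

View pics/cropa.png

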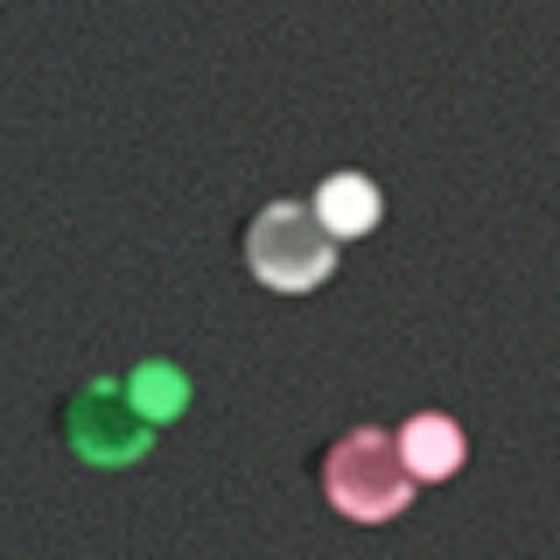

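The crop shows the steel plate_a with its shaft top at (489.7,199.3) in the full picture. Green and pink are the look-alikes, about 6 cm away. All measured sizes agree with the description. I'll place them in the order d, c, b, a.

Call:
send_rows:
  slide:
    - [0,0,0]
    - [0,0,0]
    - [0,0,0]
    - [-0.08,-0.3,0]
    - [-0.08,-0.3,0]
    - [-0.08,-0.3,0]
    - [-0.08,-0.3,0]
    - [-0.08,-0.3,0]
    - [-0.08,-0.3,0]
    - [-0.08,-0.3,0]
  twist: [-0.094,-0.094,-0.094,0,0,0,0,0,0,0]
  jaw: 1

```text
t: 1.43
eef_pos: [0.2216, 0.34, 0.2455]
tcp_rot: [[-1.0, -0.006, 0.001], [-0.006, 1.0, 0.0], [-0.001, 0.0, -1.0]]
force: [0.4, -0.7, -0.3]
finger_gap: 0.0849
grip_force: 0.0
```

```bash
python3 - <<'E'
from h import *
o=robot.get_obs(); print(o["t"],o["eef_pos"],np.round(o["tcp_rot"],3).tolist(),o["joints"])
E
```

```text
1.4333 [0.22155619 0.33996766 0.24545623] [[-1.0, -0.006, 0.001], [-0.006, 1.0, 0.0], [-0.001, 0.0, -1.0]] [ 8.21527386e-01  1.55915978e-02  1.82503783e+00 -1.99385287e-04
  1.30026937e+00 -7.55408451e-01]
```

Call:
send_rows:
  slide:
    - [-0.1,-0.3,0]
    - [-0.1,-0.3,0]
    - [-0.1,-0.3,0]
    - [-0.1,-0.3,0]
    - [-0.1,-0.3,0]
    - [-0.1,-0.3,0]
    - [-0.1,-0.3,0]
    - [-0.1,-0.3,0]
    - [-0.1,-0.3,0]
    - [-0.1,-0.3,0]
  twist: [0,0,0,0,0,0,0,0,0,0]

```text
t: 2.27
eef_pos: [0.3233, 0.0404, 0.2457]
tcp_rot: [[-1.0, -0.005, 0.001], [-0.005, 1.0, 0.0], [-0.001, 0.0, -1.0]]
force: [0.9, -0.1, 0.2]
finger_gap: 0.0853
grip_force: 0.0
```

Call:
send_rows:
  slide:
    - [-0.06,-0.3,0.05]
    - [-0.06,-0.3,0.1]
    - [-0.06,-0.3,0.1]
    - [-0.06,-0.3,0.1]
    - [-0.06,-0.3,0.1]
    - [-0.06,-0.3,0.1]
    - [-0.06,-0.3,0.1]
    - [-0.06,-0.3,0.1]
    - [-0.06,-0.3,0.1]
    - [-0.06,-0.3,0.1]
  twist: [0,0,0,0,0,0,0,0,0,0]

```text
t: 3.1
eef_pos: [0.3849, -0.2594, 0.1499]
tcp_rot: [[-1.0, -0.005, 0.0], [-0.005, 1.0, -0.0], [-0.0, -0.0, -1.0]]
force: [0.6, 0.3, 0.4]
finger_gap: 0.0855
grip_force: 0.0
```

Call:
send_rows:
  slide:
    - [-0.02,-0.13,0]
    - [0,0,0.15]
    - [0,0,0.2]
    - [0,0,0.2]
    - [0,0,0.2]
    - [0,0,0.15]
    - [0,0,0.1]
    - [0,0,0.07]
    - [0,0,0]
    - [0,0,0]
  twist: [0,0,0,0,0,0,0,0,0,0]

```text
t: 3.93
eef_pos: [0.387, -0.2706, 0.0436]
tcp_rot: [[-1.0, -0.006, 0.0], [-0.006, 1.0, 0.0], [-0.0, 0.0, -1.0]]
force: [0.8, -0.3, -0.6]
finger_gap: 0.0857
grip_force: 0.0
```

```bash
python3 - <<'E'
from h import *
cv2.imwrite("pics/w1.png",robot.get_image("wrist")[:,:,::-1]); o=robot.get_obs(); print(o["eef_pos"],o["force"])
E
```

```text
[ 0.38733412 -0.27092207  0.04393988] [ 1.31713886 -0.74399026 -0.52743965]
```

View pics/w1.png

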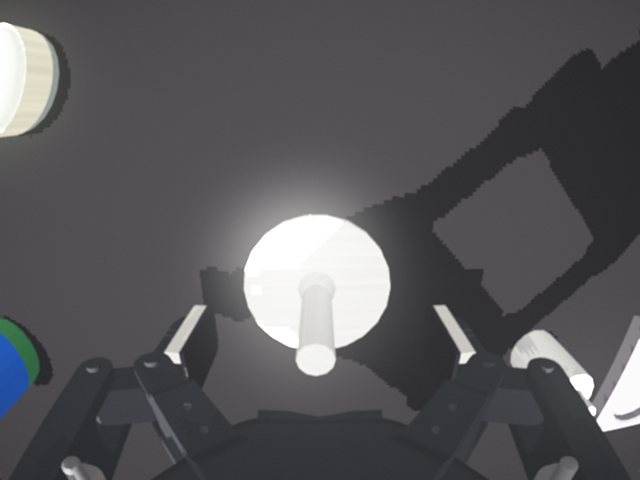

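The wrist view shows plate_d's shaft at (317,340), midway between the open pads at (185,335) and (455,335). Closing now.

Call:
send_rows:
  slide:
    - [0,0,0]
    - [0,0,0]
    - [0,0,0]
    - [0,0,0]
    - [0,0,0]
    - [0,0,0]
    - [0,0,0]
    - [0,0,0]
    - [0,0,0]
    - [0,0,0]
  twist: [0,0,0,0,0,0,0,0,0,0]
  jaw: -1

```text
t: 4.82
eef_pos: [0.387, -0.2709, 0.0435]
tcp_rot: [[-1.0, -0.006, 0.0], [-0.006, 1.0, -0.0], [-0.0, -0.0, -1.0]]
force: [-0.2, -0.5, 4.8]
finger_gap: 0.0124
grip_force: 58.4
```

Call:
send_rows:
  slide:
    - [0,0,-0.03]
    - [0,0,-0.07]
    - [0,0,-0.15]
    - [0,0,-0.2]
    - [0,0,-0.2]
    - [0,0,-0.2]
    - [0,0,-0.1]
    - [0,0,-0.05]
    - [0,0,0]
    - [0,0,0]
  twist: [0,0,0,0,0,0,0,0,0,0]

```text
t: 5.65
eef_pos: [0.3865, -0.2704, 0.143]
tcp_rot: [[-1.0, -0.006, -0.0], [-0.006, 1.0, 0.001], [0.0, 0.001, -1.0]]
force: [0.7, 0.3, -1.2]
finger_gap: 0.0121
grip_force: 58.4
```

Call:
send_rows:
  slide:
    - [-0.03,0.08,0]
    - [-0.06,0.2,0]
    - [-0.12,0.36,0]
    - [-0.14,0.42,0]
    - [-0.14,0.42,0]
    - [-0.14,0.42,0]
    - [-0.12,0.38,0]
    - [-0.08,0.26,0]
    - [-0.04,0.12,0]
    - [-0.01,0.04,0]
  twist: [0,0,0,0,0,0,0,0,0,0]

```text
t: 6.48
eef_pos: [0.4706, -0.0047, 0.1422]
tcp_rot: [[-1.0, -0.009, -0.002], [-0.009, 1.0, 0.001], [0.002, 0.002, -1.0]]
force: [-0.1, -0.4, -0.6]
finger_gap: 0.0121
grip_force: 58.7
```

Call:
send_rows:
  slide:
    - [0,0,0]
    - [0,0,0.1]
    - [0,0,0.15]
    - [0,0,0.15]
    - [0,0,0.15]
    - [0,0,0.1]
    - [0,0,0]
    - [0,0,0]
  twist: [0,0,0,0,0,0,0,0]

```text
t: 7.15
eef_pos: [0.4701, -0.0086, 0.0777]
tcp_rot: [[-1.0, -0.004, -0.002], [-0.004, 1.0, 0.0], [0.002, 0.0, -1.0]]
force: [0.9, 0.5, -1.1]
finger_gap: 0.0124
grip_force: 58.7
```

```bash
python3 - <<'E'
from h import *
cv2.imwrite("pics/w2.png",robot.get_image("wrist")[:,:,::-1]); o=robot.get_obs(); print(o["t"],o["eef_pos"],o["force"],o["finger_gap"])
E
```

```text
7.2 [ 0.47084727 -0.00852258  0.07835179] [ 0.03049259 -0.86819515 -1.37148847] 0.012277782827154336
```

View pics/w2.png

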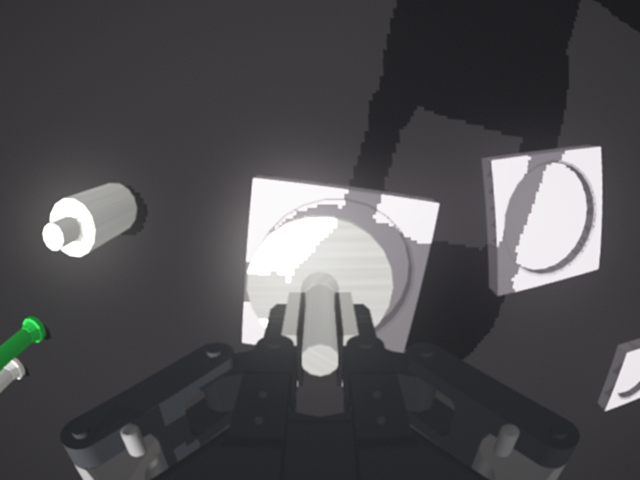

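plate_d is held straight, with its disc at (318,270). The nest's recess is near (340,265), a bit to the left of the plate in world terms (+y), which agrees with the measured 8 mm shortfall. I'll correct that and lower.

Call:
send_rows:
  slide:
    - [-0.025,0.04,0]
    - [-0.025,0.035,0]
    - [0,0,0]
    - [0,0,0.05]
    - [0,0,0.07]
    - [0,0,0.05]
    - [0,0,0.04]
    - [0,0,0.03]
    - [0,0,0]
    - [0,0,0]
  twist: [0,0,0,0,0,0,0,0,0,0]

```text
t: 8.03
eef_pos: [0.4757, -0.0001, 0.054]
tcp_rot: [[-1.0, -0.006, -0.001], [-0.006, 1.0, 0.0], [0.001, 0.0, -1.0]]
force: [1.2, -0.5, 0.0]
finger_gap: 0.012
grip_force: 58.7
```

Call:
send_rows:
  slide:
    - [0,0,0.02]
    - [0,0,0.02]
    - [0,0,0.015]
    - [0,0,0]
    - [0,0,0]
  twist: [0,0,0,0,0]

```text
t: 8.45
eef_pos: [0.4759, -0.0001, 0.0487]
tcp_rot: [[-1.0, -0.005, -0.0], [-0.005, 1.0, 0.0], [0.0, 0.0, -1.0]]
force: [-0.3, -0.3, -0.9]
finger_gap: 0.0123
grip_force: 58.7
```

Call:
send_rows:
  slide:
    - [0,0,0.006]
    - [0,0,0.005]
    - [0,0,0]
    - [0,0,0]
  twist: [0,0,0,0]

```text
t: 8.78
eef_pos: [0.4759, -0.0001, 0.0477]
tcp_rot: [[-1.0, -0.006, 0.0], [-0.006, 1.0, 0.0], [-0.0, 0.0, -1.0]]
force: [-0.3, -0.1, -1.8]
finger_gap: 0.0126
grip_force: 58.7
```

Call:
send_rows:
  slide:
    - [0,0,0.005]
    - [0,0,0.005]
    - [0,0,0]
    - [0,0,0]
  twist: [0,0,0,0]

```text
t: 9.12
eef_pos: [0.4759, -0.0002, 0.0475]
tcp_rot: [[-1.0, -0.005, 0.0], [-0.005, 1.0, -0.0], [-0.0, -0.0, -1.0]]
force: [-2.5, 0.0, 5.8]
finger_gap: 0.0127
grip_force: 59.7
```

Contact is felt at the expected height (5.8 N). I'll open, rise and go to plate_c.

Call:
send_rows:
  slide:
    - [0,0,0]
    - [0,0,0]
    - [0,0,0]
    - [0,0,0]
    - [0,0,0]
    - [0,0,-0.1]
    - [0,0,-0.2]
    - [0,0,-0.3]
    - [0,0,-0.2]
    - [0,0,-0.1]
  twist: [0,0,0,0,0,0,0,0,0,0]
  jaw: 0.3

```text
t: 9.95
eef_pos: [0.4774, -0.0003, 0.1393]
tcp_rot: [[-1.0, -0.006, 0.004], [-0.006, 1.0, -0.001], [-0.004, -0.001, -1.0]]
force: [0.3, 0.4, -1.1]
finger_gap: 0.0555
grip_force: 0.0
```

Call:
send_rows:
  slide:
    - [0.05,0.14,0]
    - [0.1,0.28,0]
    - [0.12,0.34,0]
    - [0.12,0.34,0]
    - [0.12,0.34,0]
    - [0.12,0.34,0]
    - [0.12,0.34,0]
    - [0.12,0.34,0]
    - [0.08,0.24,0]
    - [0.04,0.12,0]
  twist: [0,0,0,0,0,0,0,0,0,0]
  jaw: 1

```text
t: 10.78
eef_pos: [0.374, 0.2841, 0.1367]
tcp_rot: [[-1.0, -0.008, -0.0], [-0.008, 1.0, 0.001], [0.0, 0.001, -1.0]]
force: [0.2, -0.3, 0.4]
finger_gap: 0.0855
grip_force: 0.0
```

```bash
python3 - <<'E'
from h import *
im=robot.get_image("top")[120:350,120:380]; cv2.imwrite("pics/t1.png",cv2.resize(im,None,fx=2.5,fy=2.5)[:,:,::-1]); o=robot.get_obs(); print(o["t"],o["eef_pos"],o["force"],o["finger_gap"])
E
```

```text
10.8333 [0.37393661 0.2849284  0.13668205] [0.16869693 2.36208157 1.08412655] 0.08552495920126771
```

View pics/t1.png

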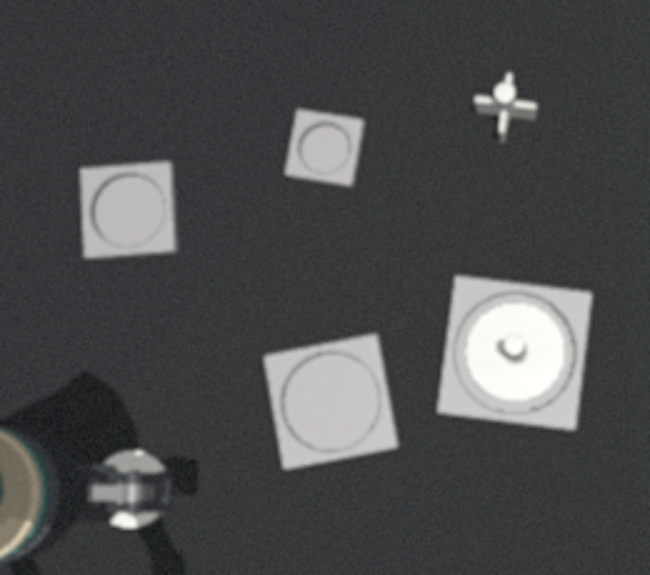

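plate_d sits centred in its nest at crop (515,350). Next is plate_c.

Call:
send_rows:
  slide:
    - [-0.013,-0.03,0]
    - [0,0,0.1]
    - [0,0,0.2]
    - [0,0,0.2]
    - [0,0,0.2]
    - [0,0,0.13]
    - [0,0,0.07]
    - [0,0,0.03]
    - [0,0,0]
    - [0,0,0]
  twist: [0,0,0,0,0,0,0,0,0,0]

```text
t: 11.67
eef_pos: [0.3774, 0.2781, 0.0442]
tcp_rot: [[-1.0, -0.005, 0.001], [-0.005, 1.0, 0.0], [-0.001, 0.0, -1.0]]
force: [0.2, -0.5, -0.3]
finger_gap: 0.0855
grip_force: 0.0
```

Call:
send_rows:
  slide:
    - [0,0,0]
    - [0,0,0]
    - [0,0,0]
    - [0,0,0]
    - [0,0,0]
    - [0,0,0]
    - [0,0,0]
    - [0,0,0]
    - [0,0,0]
    - [0,0,0]
  twist: [0,0,0,0,0,0,0,0,0,0]
  jaw: -1

```text
t: 12.5
eef_pos: [0.3769, 0.2786, 0.044]
tcp_rot: [[-1.0, -0.005, 0.001], [-0.005, 1.0, 0.001], [-0.001, 0.001, -1.0]]
force: [-1.6, 1.1, 5.2]
finger_gap: 0.0125
grip_force: 58.4
```

Call:
send_rows:
  slide:
    - [0,0,-0.03]
    - [0,0,-0.07]
    - [0,0,-0.15]
    - [0,0,-0.2]
    - [0,0,-0.2]
    - [0,0,-0.15]
    - [0,0,-0.07]
    - [0,0,-0.03]
    - [0,0,0]
    - [0,0,0]
  twist: [0,0,0,0,0,0,0,0,0,0]

```text
t: 13.33
eef_pos: [0.376, 0.2779, 0.133]
tcp_rot: [[-1.0, -0.006, -0.001], [-0.006, 1.0, -0.001], [0.001, -0.001, -1.0]]
force: [-0.1, 0.2, -1.8]
finger_gap: 0.0126
grip_force: 58.4
```

Call:
send_rows:
  slide:
    - [-0.03,-0.06,0]
    - [-0.06,-0.14,0]
    - [-0.1,-0.24,0]
    - [-0.12,-0.28,0]
    - [-0.12,-0.28,0]
    - [-0.1,-0.24,0]
    - [-0.06,-0.14,0]
    - [-0.04,-0.06,0]
    - [0,0,0]
    - [0,0,0]
  twist: [0,0,0,0,0,0,0,0,0,0]

```text
t: 14.17
eef_pos: [0.4401, 0.1347, 0.1332]
tcp_rot: [[-1.0, -0.004, -0.002], [-0.004, 1.0, 0.0], [0.002, 0.0, -1.0]]
force: [-0.0, 0.2, -1.3]
finger_gap: 0.0124
grip_force: 58.6
```

Call:
send_rows:
  slide:
    - [0,0,0.07]
    - [0,0,0.15]
    - [0,0,0.15]
    - [0,0,0.1]
    - [0,0,0.05]
    - [0,0,0.03]
    - [0,0,0]
    - [0,0,0]
  twist: [0,0,0,0,0,0,0,0]

```text
t: 14.83
eef_pos: [0.4406, 0.1351, 0.0789]
tcp_rot: [[-1.0, -0.006, 0.0], [-0.006, 1.0, 0.0], [-0.0, 0.0, -1.0]]
force: [-0.6, 0.0, -1.2]
finger_gap: 0.0125
grip_force: 58.6
```

```bash
python3 - <<'E'
from h import *
cv2.imwrite("pics/w3.png",robot.get_image("wrist")[:,:,::-1]); o=robot.get_obs(); print(o["t"],o["eef_pos"],o["force"],o["finger_gap"])
E
```

```text
14.8833 [0.44085468 0.13500992 0.07915862] [ 0.43124043 -0.02578821 -0.67939946] 0.012719350036674435
```

View pics/w3.png

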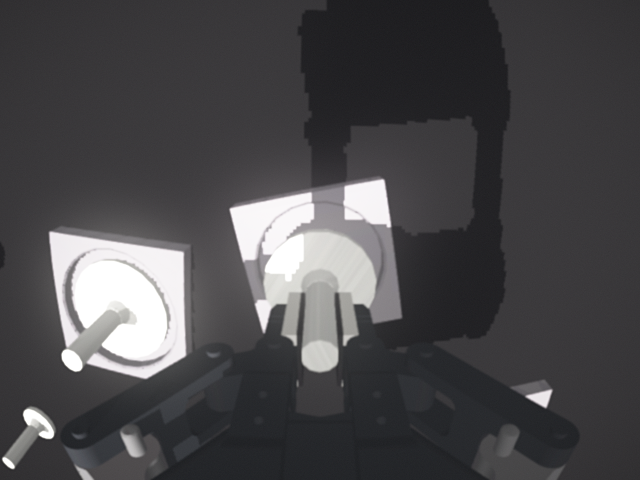

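plate_c at (320,272) is centred over its recess at (320,262), and plate_d lies flat at (120,310). Lowering plate_c.

Call:
send_rows:
  slide:
    - [0,0,0.05]
    - [0,0,0.07]
    - [0,0,0.06]
    - [0,0,0.04]
    - [0,0,0.03]
    - [0,0,0.02]
    - [0,0,0.02]
    - [0,0,0.01]
    - [0,0,0]
    - [0,0,0]
  twist: [0,0,0,0,0,0,0,0,0,0]

```text
t: 15.72
eef_pos: [0.4406, 0.1347, 0.0488]
tcp_rot: [[-1.0, -0.005, 0.0], [-0.005, 1.0, 0.0], [-0.0, 0.0, -1.0]]
force: [-0.4, -0.4, -1.4]
finger_gap: 0.0125
grip_force: 58.6
```

Call:
send_rows:
  slide:
    - [0,0,0.004]
    - [0,0,0.004]
    - [0,0,0]
    - [0,0,0]
  twist: [0,0,0,0]

```text
t: 16.05
eef_pos: [0.4406, 0.1347, 0.048]
tcp_rot: [[-1.0, -0.006, 0.0], [-0.006, 1.0, 0.0], [-0.0, 0.0, -1.0]]
force: [-0.1, 0.6, 0.1]
finger_gap: 0.0126
grip_force: 58.7
```

Call:
send_rows:
  slide:
    - [0,0,0.005]
    - [0,0,0.004]
    - [0,0,0]
    - [0,0,0]
  twist: [0,0,0,0]

```text
t: 16.38
eef_pos: [0.4407, 0.1347, 0.048]
tcp_rot: [[-1.0, -0.006, 0.001], [-0.006, 1.0, 0.0], [-0.001, 0.0, -1.0]]
force: [-1.2, -0.6, 8.0]
finger_gap: 0.0125
grip_force: 59.4
```

Call:
send_rows:
  slide:
    - [0,0,0]
    - [0,0,0]
    - [0,0,0]
    - [0,0,0]
    - [0,0,0]
    - [0,0,-0.1]
    - [0,0,-0.2]
    - [0,0,-0.3]
    - [0,0,-0.2]
    - [0,0,-0.1]
  twist: [0,0,0,0,0,0,0,0,0,0]
  jaw: 0.3

```text
t: 17.22
eef_pos: [0.4419, 0.1349, 0.1395]
tcp_rot: [[-1.0, -0.006, 0.004], [-0.006, 1.0, 0.001], [-0.004, 0.001, -1.0]]
force: [0.2, -0.3, -0.5]
finger_gap: 0.0555
grip_force: 0.0
```

Call:
send_rows:
  slide:
    - [-0.08,-0.12,0]
    - [-0.16,-0.26,0]
    - [-0.2,-0.32,0]
    - [-0.2,-0.32,0]
    - [-0.2,-0.32,0]
    - [-0.2,-0.32,0]
    - [-0.2,-0.32,0]
    - [-0.2,-0.32,0]
    - [-0.2,-0.28,0]
    - [-0.1,-0.16,0]
  twist: [0,0,0,0,0,0,0,0,0,0]
  jaw: 1

```text
t: 18.05
eef_pos: [0.6184, -0.1423, 0.1365]
tcp_rot: [[-1.0, -0.003, 0.002], [-0.003, 1.0, -0.002], [-0.002, -0.002, -1.0]]
force: [-0.1, 1.0, 0.3]
finger_gap: 0.0855
grip_force: 0.0
```

Call:
send_rows:
  slide:
    - [-0.05,-0.08,0]
    - [-0.02,-0.04,0]
    - [0,0,0]
    - [0,0,0]
  twist: [0,0,0,0]

```text
t: 18.38
eef_pos: [0.622, -0.1491, 0.1367]
tcp_rot: [[-1.0, -0.006, -0.002], [-0.006, 1.0, 0.001], [0.002, 0.001, -1.0]]
force: [-0.3, -0.0, 0.7]
finger_gap: 0.0854
grip_force: 0.0
```

```bash
python3 - <<'E'
from h import *
o=robot.get_obs();cv2.imwrite("pics/w4.png",robot.get_image("wrist")[:,:,::-1]);  print(o["t"],o["eef_pos"],o["force"],o["finger_gap"])
E
```

```text
18.3833 [ 0.62202842 -0.149078    0.13670923] [-0.27460271 -0.03590276  0.73612673] 0.0853643001361278
```

View pics/w4.png

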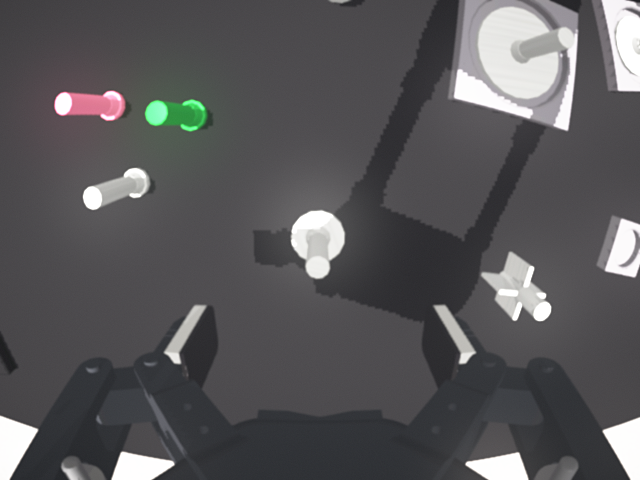

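plate_b's shaft is at (318,250), centred between the pads, with the vane clear on the right at (525,290). I'll descend and grip.

Call:
send_rows:
  slide:
    - [-0.005,-0.01,0]
    - [0,0,0.1]
    - [0,0,0.2]
    - [0,0,0.2]
    - [0,0,0.2]
    - [0,0,0.13]
    - [0,0,0.07]
    - [0,0,0.03]
    - [0,0,0]
    - [0,0,0]
  twist: [0,0,0,0,0,0,0,0,0,0]

```text
t: 19.27
eef_pos: [0.624, -0.1513, 0.0446]
tcp_rot: [[-1.0, -0.006, 0.001], [-0.006, 1.0, -0.0], [-0.001, -0.0, -1.0]]
force: [0.2, 0.4, 0.3]
finger_gap: 0.0851
grip_force: 0.0
```

Call:
send_rows:
  slide:
    - [0,0,0]
    - [0,0,0]
    - [0,0,0]
    - [0,0,0]
    - [0,0,0]
    - [0,0,0]
    - [0,0,0]
    - [0,0,0]
    - [0,0,0]
    - [0,0,0]
  twist: [0,0,0,0,0,0,0,0,0,0]
  jaw: -1

```text
t: 20.1
eef_pos: [0.6236, -0.1513, 0.0441]
tcp_rot: [[-1.0, -0.006, 0.0], [-0.006, 1.0, 0.0], [-0.0, 0.0, -1.0]]
force: [-1.0, 0.6, 0.5]
finger_gap: 0.0126
grip_force: 58.4
```

Call:
send_rows:
  slide:
    - [0,0,-0.03]
    - [0,0,-0.07]
    - [0,0,-0.15]
    - [0,0,-0.2]
    - [0,0,-0.2]
    - [0,0,-0.15]
    - [0,0,-0.07]
    - [0,0,-0.03]
    - [0,0,0]
    - [0,0,0]
  twist: [0,0,0,0,0,0,0,0,0,0]

```text
t: 20.93
eef_pos: [0.6229, -0.1511, 0.1332]
tcp_rot: [[-1.0, -0.005, -0.001], [-0.005, 1.0, 0.001], [0.001, 0.001, -1.0]]
force: [-0.4, 0.1, -1.1]
finger_gap: 0.0124
grip_force: 58.4
```

Call:
send_rows:
  slide:
    - [0.03,0.1,0]
    - [0.03,0.2,0]
    - [0.03,0.3,0]
    - [0.03,0.36,0]
    - [0.03,0.36,0]
    - [0.03,0.36,0]
    - [0.03,0.36,0]
    - [0.03,0.36,0]
    - [0.03,0.36,0]
    - [0.03,0.36,0]
  twist: [0,0,0,0,0,0,0,0,0,0]

```text
t: 21.77
eef_pos: [0.5901, 0.1627, 0.1329]
tcp_rot: [[-1.0, -0.006, -0.003], [-0.006, 1.0, 0.0], [0.003, 0.0, -1.0]]
force: [1.5, 0.2, -1.7]
finger_gap: 0.0124
grip_force: 58.5
```

Call:
send_rows:
  slide:
    - [0.02,0.36,0]
    - [0.02,0.36,0]
    - [0.02,0.26,0]
    - [0.02,0.16,0]
    - [0,0.09,0]
    - [0,0.045,0]
    - [0,0,0]
    - [0,0,0]
    - [0,0,0]
  twist: [0,0,0,0,0,0,0,0,0]

```text
t: 22.52
eef_pos: [0.5834, 0.2864, 0.134]
tcp_rot: [[-1.0, -0.004, -0.0], [-0.004, 1.0, -0.001], [0.0, -0.001, -1.0]]
force: [0.7, -0.0, -1.1]
finger_gap: 0.0128
grip_force: 58.5
```

Call:
send_rows:
  slide:
    - [0,0,0.07]
    - [0,0,0.15]
    - [0,0,0.15]
    - [0,0,0.1]
    - [0,0,0.05]
    - [0,0,0.03]
    - [0,0,0]
    - [0,0,0]
  twist: [0,0,0,0,0,0,0,0]

```text
t: 23.18
eef_pos: [0.5836, 0.2879, 0.0794]
tcp_rot: [[-1.0, -0.005, 0.001], [-0.005, 1.0, 0.0], [-0.001, 0.0, -1.0]]
force: [0.9, -0.2, -0.4]
finger_gap: 0.0125
grip_force: 58.5
```

```bash
python3 - <<'E'
from h import *
o=robot.get_obs();cv2.imwrite("pics/w5.png",robot.get_image("wrist")[:,:,::-1]);  print(o["t"],o["eef_pos"],o["force"],o["finger_gap"])
E
```

```text
23.1833 [0.5835773  0.28794503 0.07942779] [ 0.93289876 -0.23493847 -0.3531301 ] 0.012460306124588878
```

View pics/w5.png

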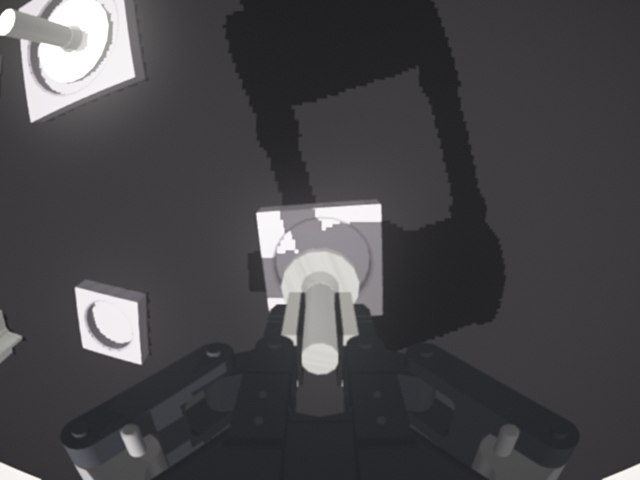

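plate_b at (320,280) is aligned with its recess at (322,262), and plate_c is flat in its nest at (75,40). Lowering plate_b.

Call:
send_rows:
  slide:
    - [0,0,0.05]
    - [0,0,0.07]
    - [0,0,0.06]
    - [0,0,0.04]
    - [0,0,0.03]
    - [0,0,0.02]
    - [0,0,0.02]
    - [0,0,0.01]
    - [0,0,0.004]
    - [0,0,0]
  twist: [0,0,0,0,0,0,0,0,0,0]

```text
t: 24.07
eef_pos: [0.5832, 0.288, 0.0486]
tcp_rot: [[-1.0, -0.006, 0.0], [-0.006, 1.0, 0.0], [-0.0, 0.0, -1.0]]
force: [0.8, -1.3, 0.1]
finger_gap: 0.0125
grip_force: 58.5
```

Call:
send_rows:
  slide:
    - [0,0,0.005]
    - [0,0,0.005]
    - [0,0,0]
    - [0,0,0]
  twist: [0,0,0,0]

```text
t: 24.4
eef_pos: [0.5833, 0.2881, 0.0481]
tcp_rot: [[-1.0, -0.006, 0.001], [-0.006, 1.0, 0.0], [-0.001, 0.0, -1.0]]
force: [-0.5, -0.7, 1.7]
finger_gap: 0.0122
grip_force: 58.6
```

Call:
send_rows:
  slide:
    - [0,0,0.004]
    - [0,0,0.003]
    - [0,0,0]
    - [0,0,0]
  twist: [0,0,0,0]

```text
t: 24.73
eef_pos: [0.5834, 0.2881, 0.0481]
tcp_rot: [[-1.0, -0.006, 0.001], [-0.006, 1.0, 0.0], [-0.001, 0.0, -1.0]]
force: [-1.2, -0.4, 6.1]
finger_gap: 0.0127
grip_force: 59.2
```

Contact felt at 6 N. I'll release, rise and go to the steel plate_a.

Call:
send_rows:
  slide:
    - [0,0,0]
    - [0,0,0]
    - [0,0,0]
    - [0,0,0]
    - [0,0,0]
    - [0,0,-0.1]
    - [0,0,-0.2]
    - [0,0,-0.3]
    - [0,0,-0.2]
    - [0,0,-0.1]
  twist: [0,0,0,0,0,0,0,0,0,0]
  jaw: 0.3

```text
t: 25.57
eef_pos: [0.5848, 0.2886, 0.1409]
tcp_rot: [[-1.0, -0.006, 0.006], [-0.006, 1.0, 0.002], [-0.006, 0.002, -1.0]]
force: [-0.2, 0.2, -0.2]
finger_gap: 0.0553
grip_force: 0.0
```

Call:
send_rows:
  slide:
    - [0.01,-0.15,0]
    - [0.01,-0.28,0]
    - [0.01,-0.36,0]
    - [0.01,-0.36,0]
    - [0.01,-0.36,0]
    - [0.01,-0.36,0]
    - [0.01,-0.36,0]
    - [0.01,-0.36,0]
    - [0.01,-0.36,0]
    - [0.01,-0.36,0]
  twist: [0,0,0,0,0,0,0,0,0,0]
  jaw: 1

```text
t: 26.4
eef_pos: [0.573, -0.0454, 0.1356]
tcp_rot: [[-1.0, -0.005, -0.003], [-0.005, 1.0, 0.0], [0.003, 0.0, -1.0]]
force: [0.1, -0.0, -0.3]
finger_gap: 0.0855
grip_force: 0.0
```

Call:
send_rows:
  slide:
    - [0,-0.36,0]
    - [0,-0.36,0]
    - [0,-0.36,0]
    - [0,-0.36,0]
    - [0,-0.36,0]
    - [0,-0.3,0]
    - [0,-0.2,0]
    - [0,-0.12,0]
    - [0,-0.07,0]
    - [0,0,0]
  twist: [0,0,0,0,0,0,0,0,0,0]

```text
t: 27.23
eef_pos: [0.5754, -0.2931, 0.1359]
tcp_rot: [[-1.0, -0.004, -0.001], [-0.004, 1.0, 0.001], [0.001, 0.001, -1.0]]
force: [0.2, -0.7, 0.5]
finger_gap: 0.0849
grip_force: 0.0
```

Call:
send_rows:
  slide:
    - [0,0,0]
    - [0,0,0]
  twist: [0,0]

```text
t: 27.4
eef_pos: [0.5761, -0.2905, 0.1366]
tcp_rot: [[-1.0, -0.007, -0.001], [-0.007, 1.0, 0.001], [0.001, 0.001, -1.0]]
force: [0.0, 0.7, 0.1]
finger_gap: 0.0854
grip_force: 0.0
```

```bash
python3 - <<'E'
from h import *
o=robot.get_obs();cv2.imwrite("pics/w6.png",robot.get_image("wrist")[:,:,::-1]);  print(o["t"],o["eef_pos"],o["force"],o["finger_gap"])
E
```

```text
27.4 [ 0.57605226 -0.29052512  0.13664023] [0.03898461 0.74788539 0.06873989] 0.08541623219748608
```

View pics/w6.png

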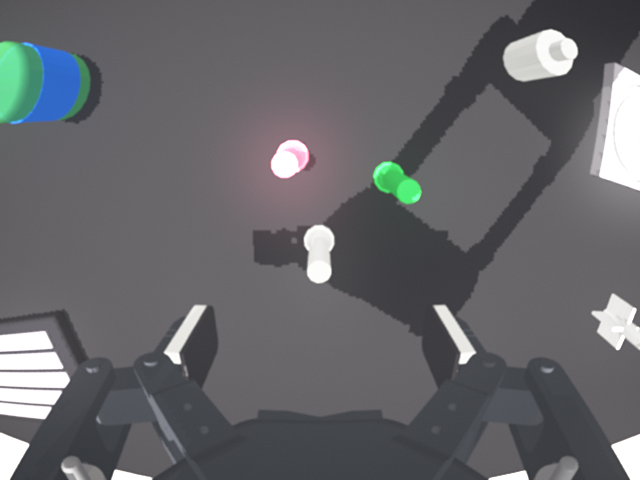

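The steel plate_a is at (319,255), centred between the pads. Pink (290,157) and green (400,183) are clear of the finger paths.

Call:
send_rows:
  slide:
    - [-0.018,-0.005,0]
    - [0,0,0.1]
    - [0,0,0.2]
    - [0,0,0.2]
    - [0,0,0.2]
    - [0,0,0.13]
    - [0,0,0.07]
    - [0,0,0.03]
    - [0,0,0]
    - [0,0,0]
  twist: [0,0,0,0,0,0,0,0,0,0]

```text
t: 28.28
eef_pos: [0.5787, -0.2927, 0.0444]
tcp_rot: [[-1.0, -0.006, 0.001], [-0.006, 1.0, -0.001], [-0.001, -0.001, -1.0]]
force: [0.5, 0.7, 0.0]
finger_gap: 0.0858
grip_force: 0.0
```

Call:
send_rows:
  slide:
    - [0,0,0]
    - [0,0,0]
    - [0,0,0]
    - [0,0,0]
    - [0,0,0]
    - [0,0,0]
    - [0,0,0]
    - [0,0,0]
    - [0,0,0]
    - [0,0,0]
  twist: [0,0,0,0,0,0,0,0,0,0]
  jaw: -1

```text
t: 29.12
eef_pos: [0.5781, -0.2926, 0.0439]
tcp_rot: [[-1.0, -0.006, -0.0], [-0.006, 1.0, 0.0], [0.0, 0.0, -1.0]]
force: [-0.0, 0.6, 0.8]
finger_gap: 0.0123
grip_force: 58.4
```

Call:
send_rows:
  slide:
    - [0,0,-0.03]
    - [0,0,-0.07]
    - [0,0,-0.15]
    - [0,0,-0.2]
    - [0,0,-0.2]
    - [0,0,-0.15]
    - [0,0,-0.07]
    - [0,0,-0.03]
    - [0,0,0]
    - [0,0,0]
  twist: [0,0,0,0,0,0,0,0,0,0]

```text
t: 29.95
eef_pos: [0.5776, -0.2923, 0.1331]
tcp_rot: [[-1.0, -0.006, -0.001], [-0.006, 1.0, 0.001], [0.001, 0.001, -1.0]]
force: [0.1, 0.0, -0.3]
finger_gap: 0.0126
grip_force: 58.4
```

Call:
send_rows:
  slide:
    - [-0.04,0.1,0]
    - [-0.04,0.2,0]
    - [-0.04,0.3,0]
    - [-0.04,0.36,0]
    - [-0.04,0.36,0]
    - [-0.04,0.36,0]
    - [-0.04,0.36,0]
    - [-0.04,0.36,0]
    - [-0.04,0.36,0]
    - [-0.04,0.36,0]
  twist: [0,0,0,0,0,0,0,0,0,0]

```text
t: 30.78
eef_pos: [0.6156, 0.0223, 0.1328]
tcp_rot: [[-1.0, -0.006, -0.002], [-0.006, 1.0, 0.001], [0.002, 0.001, -1.0]]
force: [0.9, -0.4, 0.1]
finger_gap: 0.0126
grip_force: 58.4
```

Call:
send_rows:
  slide:
    - [-0.04,0.36,0]
    - [-0.04,0.36,0]
    - [-0.03,0.24,0]
    - [-0.025,0.15,0]
    - [0,0.08,0]
    - [0,0.035,0]
    - [0,0,0]
    - [0,0,0]
    - [0,0,0]
  twist: [0,0,0,0,0,0,0,0,0]

```text
t: 31.53
eef_pos: [0.6292, 0.1407, 0.1339]
tcp_rot: [[-1.0, -0.004, -0.0], [-0.004, 1.0, -0.001], [0.0, -0.001, -1.0]]
force: [-0.9, 0.6, -0.6]
finger_gap: 0.0123
grip_force: 58.5
```

Call:
send_rows:
  slide:
    - [0,0,0.07]
    - [0,0,0.15]
    - [0,0,0.15]
    - [0,0,0.1]
    - [0,0,0.05]
    - [0,0,0.03]
    - [0,0,0]
    - [0,0,0]
  twist: [0,0,0,0,0,0,0,0]

```text
t: 32.2
eef_pos: [0.6296, 0.1421, 0.0793]
tcp_rot: [[-1.0, -0.005, 0.001], [-0.005, 1.0, 0.0], [-0.001, 0.0, -1.0]]
force: [0.2, 0.5, -0.1]
finger_gap: 0.0126
grip_force: 58.5
```

```bash
python3 - <<'E'
from h import *
o=robot.get_obs();cv2.imwrite("pics/w7.png",robot.get_image("wrist")[:,:,::-1]);  print(o["t"],o["eef_pos"],o["force"],o["finger_gap"])
E
```

```text
32.2 [0.62964871 0.14210723 0.07928685] [ 0.21084138  0.50543548 -0.06355213] 0.012603964563213095
```

View pics/w7.png

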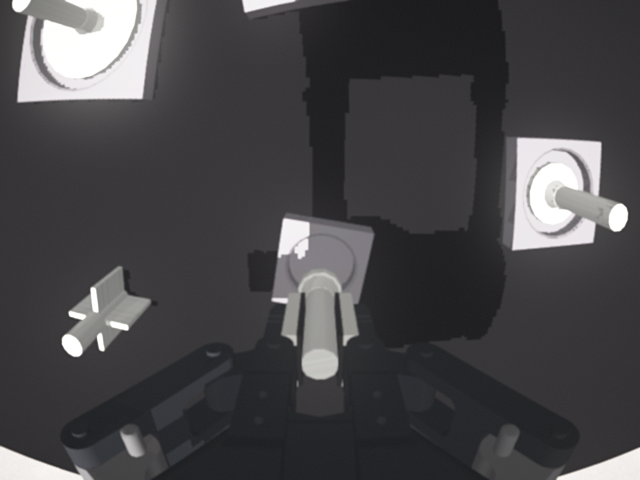

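plate_a at (320,282) is over its recess at (321,262), the vane is standing at (105,315), and plate_b is flat in its nest at (553,195). Lowering plate_a.

Call:
send_rows:
  slide:
    - [0,0,0.05]
    - [0,0,0.07]
    - [0,0,0.06]
    - [0,0,0.04]
    - [0,0,0.03]
    - [0,0,0.02]
    - [0,0,0.02]
    - [0,0,0.01]
    - [0,0,0.004]
    - [0,0,0]
  twist: [0,0,0,0,0,0,0,0,0,0]

```text
t: 33.08
eef_pos: [0.6293, 0.1422, 0.0485]
tcp_rot: [[-1.0, -0.006, 0.0], [-0.006, 1.0, 0.0], [-0.0, 0.0, -1.0]]
force: [-0.8, 0.7, -0.8]
finger_gap: 0.0125
grip_force: 58.5
```

Call:
send_rows:
  slide:
    - [0,0,0.005]
    - [0,0,0.005]
    - [0,0,0]
    - [0,0,0]
  twist: [0,0,0,0]

```text
t: 33.42
eef_pos: [0.6295, 0.1422, 0.0479]
tcp_rot: [[-1.0, -0.006, 0.001], [-0.006, 1.0, 0.0], [-0.001, 0.0, -1.0]]
force: [-0.6, -0.5, 2.1]
finger_gap: 0.0125
grip_force: 58.5
```

Call:
send_rows:
  slide:
    - [0,0,0.004]
    - [0,0,0.003]
    - [0,0,0]
    - [0,0,0]
  twist: [0,0,0,0]

```text
t: 33.75
eef_pos: [0.6295, 0.1423, 0.0479]
tcp_rot: [[-1.0, -0.006, 0.001], [-0.006, 1.0, 0.0], [-0.001, 0.0, -1.0]]
force: [-1.1, 0.2, 5.3]
finger_gap: 0.0124
grip_force: 58.6
```

Call:
send_rows:
  slide:
    - [0,0,0]
    - [0,0,0]
    - [0,0,0]
    - [0,0,0]
    - [0,0,0]
    - [0,0,-0.1]
    - [0,0,-0.2]
    - [0,0,-0.3]
    - [0,0,-0.3]
    - [0,0,-0.1]
  twist: [0,0,0,0,0,0,0,0,0,0]
  jaw: 0.3

```text
t: 34.58
eef_pos: [0.6318, 0.1426, 0.1523]
tcp_rot: [[-1.0, -0.006, 0.008], [-0.006, 1.0, 0.001], [-0.008, 0.001, -1.0]]
force: [0.9, 0.3, 0.9]
finger_gap: 0.0554
grip_force: 0.0
```

Call:
send_rows:
  slide:
    - [0.1,0,-0.1]
    - [0.2,0,-0.1]
    - [0.3,0,-0.1]
    - [0.3,0,-0.1]
    - [0.3,0,-0.1]
    - [0.3,0,-0.1]
    - [0.2,0,-0.1]
    - [0.1,0,0]
    - [0,0,0]
    - [0,0,0]
  twist: [0,0,0,0,0,0,0,0,0,0]

```text
t: 35.42
eef_pos: [0.4491, 0.1412, 0.2164]
tcp_rot: [[-1.0, -0.006, 0.0], [-0.006, 1.0, 0.0], [-0.0, 0.0, -1.0]]
force: [0.2, -0.5, -0.1]
finger_gap: 0.0555
grip_force: 0.0
```

```bash
python3 - <<'E'
from h import *
o=robot.get_obs();cv2.imwrite("pics/s9.png",robot.get_image("scene")[:,:,::-1]);  print(o["t"],o["eef_pos"],o["force"],o["finger_gap"])
E
```

```text
35.4167 [0.44912735 0.14119037 0.21637487] [ 0.20971597 -0.5396693  -0.12882666] 0.05553877801925391
```

View pics/s9.png

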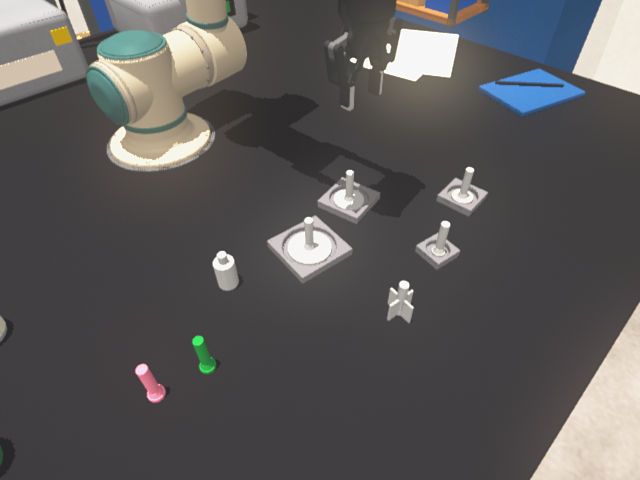

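All four plates stand upright in their nests: d (309,240), c (349,195), b (463,190) and a (440,243). The bob (226,270), vane (400,302) and both look-alikes haven't moved.

```bash
python3 -c "
from station import robot
print(robot.finish_job())"
```

```text
the job is handed in; nothing more can be done
None
```

The four plates are in their matching nests, placed in the order d, c, b, a, upright and set down gently; the bob, vane and look-alikes were left where they stood, and the job was handed in at about 35 s.

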